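# Spin the tube turntable and stop it at the chute

## Robot

A 7-joint arm with a two-finger parallel gripper is mounted at the origin on the work surface. World frame = base frame: x ahead of the robot, y to its left, z up, the work surface at z = 0. Lengths are in m, angles in degrees, forces in N, time in s.
With the tool pointing down it reaches from about 0.425 to 0.825 m from the base axis. Payload 3.6 kg.
Tool frame: the origin (TCP) lies midway between the tips of the shut fingers; the grasp point (between the pads) lies 19 mm behind it; x points along the fingers, z is the direction in which the jaws open and shut, and the axes are right-handed (so a half turn about x gives the same grasp; the last joint's range is limited). The gripper opens to 85 mm and grips with 20 to 120 N. Pads are 22 mm wide; open, the fingers measure 114 mm over their backs; the gripper's body (76 mm by 85 mm) begins 54 mm behind the grasp point. The pads swing forward as they close: fully open they stand 13 mm farther back than shut.
Start: joints at [65.117, 35.231, -0.722, 81.555, 0.464, 63.22, -2.315], TCP at [0.258, -0.597, 0.231] pointing down, gripper open.
Joint ranges: [-178.69, 178.69], [-17.37, 117.87], [-77.05, 75.6], [15.02, 138.74], [-78.02, 258.01], [0.78, 113.62], [-162.83, 162.83]. Speed limits (degrees/s): [159.86, 159.86, 180, 180, 180, 180, 180].

## Interface

Orientations are given as a 3x3 rotation matrix whose columns are the frame's x, y, z axes.
In Python, from station import telemetry, optics, env gives the robot as it stands.
- The arm moves only by the tool move_arm, never from a script. Its argument "plan" is a list that holds one entry, the list of rows, each a list of 4 numbers: the shift along the tool's x, y, z normalised to -1 to 1, where 1 is 0.25 m, then the turn about the tool's x normalised to -1 to 1, where 1 is pi/2 rad. In form: [[[x, y, z, twist], ...]]. A call has exactly 5 rows; each row is the pose to reach, as a shift and turn from the pose measured when the call began, along the tool's axes at that moment; what a row does not reach only later rows make up. A row lasts 1/8 s, in which the tool goes at most 62.5 mm and 10.7 degrees, less where a joint would pass 70% of its speed; a pose out of reach is approached as far as the arm can. A call with a number of a shift or a turn outside -1 to 1 is refused whole. A call with a gripper value outside its range is refused whole. "jaw" is the closure, from 0 (fully open) to 1 (shut), set as the call begins (left out, the last holds). The fingers move at their own pace and stop on an object; the grip force is fixed at half the most. Time passes only in rows, so rows that repeat a pose let the fingers close, or fill a call up. It gives the time, the measured TCP pose, the force and the opening at its end, in the units of the state.
- telemetry.observe(): the state, without advancing time (a new reading comes with each control period).
- optics.camera(name): name is "scene" or "top" or "wrist"; returns the picture (480x640x3 uint8, red, green, blue); there is no depth.
- optics.camera_model(name): a dict with "intrinsics" (3x3 intrinsics, pixels), "k1" (the pictures are not rectified: a ray, as slopes to the right and down, at radius r is drawn at 1 + k1 r^2 times it, then the intrinsics apply), "eye" and "attitude" of the camera in the world. Camera axes: x right, y up, looking along -z (the intrinsics and any distortion apply to the point x, -y, -z); pixel columns grow to the right and rows downward; lengths in m; the calibration is good to about 2 mm. A picture is of the moment at which its call begins: read the wrist's pose just before it. camera_model takes no time and is no camera call; for the wrist camera it gives the pose at the moment of the call.
- env.hand_in(): hands the job in, once; it reports no verdict.
Trained networks look in the newest picture that a camera, given by its name, has taken for a name from the list of things; names that differ only in an ending like _2 or _b are one class to them, and where a whole thing is asked for, a point or a joint stands for the part that bears it (a point fixed in the world has none). Each returns a list of dicts, best first, with "p" (0 to 1); they miss things now and then, are a little off and sometimes report something else, mostly with a low value. They report only what shows in the picture. A call takes as long as a camera call.
- optics.cut_out(camera, name): "mask" (480x640 bool, what is visible of it) and "rect" ([left, top, right, bottom] in pixels, round what is visible of it).
The state is a dict: "t": time; "joint_positions": joint angles; "dq": joint speeds; "tau": joint torques, N m; "position": TCP position; "tcp_rot": TCP orientation; "force": force on the tool from outside, world axes, zero at the start; "moment": the same for the moment, N m; "grip_width": finger opening in m.
Only numpy, scipy, OpenCV 4.12 (cv2) and the standard library are available. Lean on these libraries where they do the work, as an engineer would, in place of code of your own. Each camera call takes 0.05 s, during which the arm holds its last target.

## Task

Check that the tube turntable runs freely and park it for loading: flick its wheel anticlockwise (seen from above) with the fingertips by the peg so that it spins on by itself, and let the trough run past the chute and at least half a turn beyond. Then brake the wheel with a fingertip so that it comes to rest with the trough lined up with the chute, in one go: not stopped anywhere else first, and never turned backwards. Take the hand away at the end, pick nothing up and leave the other things where they are.

Things in the scene. Friction and masses are not known exactly. Their poses are not given: they have to be found in the camera images.
- turntable: Fixed turntable stand, origin on the table under the wheel's axis, z up. Deck board 18 mm high, x from -140 to +190 mm, y +-135 mm. The wheel turns about the vertical through the origin. The chute, a fixed sloping steel channel 44 mm wide, stands outside the wheel in the +x direction, from 120 to 215 mm from the axis, its top at most 135 mm above the table.
- hub (a point): Centre of the wheel's top face. The wheel is a round disc of radius 115 mm with a thin white rubber cover, its flat top 56 mm and its underside 46 mm above the table; a hub cap of radius 17 mm stands 10 mm above the top. The outer 35 mm of the top (radius 80 to 115 mm) is bare and nothing sweeps over it: a finger can wait just above it and press down there; a few newtons stop the wheel almost at once.
- wheel (a joint): Wheel angle, rad, grows anticlockwise from above, not wrapped: 0, 2 pi, 4 pi.. = trough at the chute. Starts at rest between -4.8 and -1.4, so first pass at 0; stopping counts from 2 pi on, at any later multiple too. About 0.7 kg, 0.0045 kg m2; loses 1/8 to 1/5 of its speed a second: 3 rad/s gives 2 to 3.5 turns, the last one entered at 1 to 1.6 rad/s. Stays where stopped.
- trough_mouth (a point): Outer end of the trough on the wheel, at the height of the wheel's top, 78 mm from the axis. The trough is two parallel dark steel rails, each 50 mm long, 3 mm thick and 12 mm high, 31 mm between their centre lines, lying radially from 28 to 78 mm from the axis, with a black strip between.
- peg_top (a point): Top of the upright round rubber-sleeved peg on the wheel, opposite the trough: diameter 14 mm, 35 mm high above the wheel's top (from 56 to 91 mm above the table), 55 mm from the axis. A 22 mm washer 3 mm high lies round its foot.
- chute_line (a point): Fixed point over the stand, 78 mm from the axis towards the chute, at the height of the wheel's top: the trough's mouth has to stop here.
- bundle_a: Bystander: bundle of seven grey tubes, 150 mm long along its x, 39 mm wide, 36 mm high, lying beside the stand (left); origin under its centre.
- bundle_b: Bystander: bundle of seven grey tubes, 170 mm long along its x, 39 mm wide, 36 mm high, lying beside the stand (right); origin under its centre.
- weight: Bystander: dark steel paper weight 60 x 35 x 30 mm; origin under its centre.
- pot: Bystander: white glue pot, 68 mm across, 55 mm high; origin under its centre.
- brush: Bystander: paste brush lying on the table, about 0.2 m long along its x, origin on the table under it.
- bottle: Bystander: clear bottle, 62 mm across, 170 mm high; origin under its centre.
- gauge_block: Bystander: brass block 50 x 30 x 24 mm; origin under its centre.

How it is judged (in metres and radians):
On the way, in this order (a step that is already met when the one before it is completed fails the run):
1. the wheel spins anticlockwise by itself, untouched, faster than 1.2 rad/s (velocity of joint wheel above 1.2 rad/s and contact force between the fingers and turntable below 0.05 N), for 0.3 s.
2. the trough has run past the chute and half a turn beyond (joint over 3.5), the wheel still turning and untouched (value of joint wheel above 3.5 rad and velocity of joint wheel above 0.1 rad/s and contact force between the fingers and turntable below 0.05 N), for 0.1 s.
3. a fingertip on the turntable has stopped the wheel with the trough at the chute (contact force between the fingers and turntable above 0.3 N and horizontal distance between trough_mouth and chute_line below 0.013 m and velocity of joint wheel between -0.05 and 0.05 rad/s), for 0.1 s.
At the end, for the whole second after the job is handed in: The wheel is at rest (under 0.05 rad/s), after at least one pass, with the trough's mouth within 13 mm of the chute line (about 9.5 degrees), nothing touching it, and every bystander within 20 mm of where it was (horizontal distance between trough_mouth and chute_line below 0.013 m and velocity of joint wheel between -0.05 and 0.05 rad/s and value of joint wheel above 3.5 rad and contact force between the fingers and turntable below 0.05 N and distance of each of bundle_a, bundle_b, weight, pot, brush, bottle, gauge_block from where it was at the start of the episode below 0.02 m).
It fails at once if the wheel is turned backwards (clockwise) faster than 0.4 rad/s, away from the mark (velocity of joint wheel below -0.4 rad/s and not (horizontal distance between trough_mouth and chute_line below 0.013 m)).
It fails at once if after the first pass and half a turn, the wheel comes to rest (under 0.03 rad/s) with the trough off the chute (value of joint wheel above 3.5 rad and velocity of joint wheel below 0.03 rad/s and not (horizontal distance between trough_mouth and chute_line below 0.013 m)).
It fails at once if a bystander is moved by more than 20 mm or lifted (distance of any of bundle_a, bundle_b, weight, pot, brush, bottle, gauge_block from where it was at the start of the episode above 0.02 m).
It also fails if it takes over 61 s, if anything falls off the work surface, if the arm or the gripper's body presses on something with over 40 N, if the wrist force passes 120 N, or if a joint passes its speed limit or range.

## Working session

There is one attempt and no reset: what is moved stays moved. The work goes in short steps, Python scripts to look and compute and a tool call to move; the robot and the scene stay as the last step left them, time stands still between calls to the robot, and variables do not carry over. Pictures are saved under pics/ and viewed, and the job is handed in when it is done.

Besides the shell and the picture viewer there is one more tool, called after ">>>" as name(argument=value, ...), one argument or row to a line, values as JSON. move_arm: Moves the arm, as the interface text tells. Scaled input: -1 to 1 covers 0.25 m each way for a shift and pi/2 rad each way for a turn. Its arguments: {"type":"object","properties":{"plan":{"type":"array"},"jaw":{"type":"number"}},"required":["plan"]}

```bash
ls; mkdir -p pics; python3 - <<'E'
from station import telemetry, optics, env
import cv2,numpy as np
s=telemetry.observe(); print(s)
for n in ["scene","top","wrist"]:
    im=optics.camera(n); cv2.imwrite(f"pics/{n}0.png",im[:,:,::-1]); print(n,optics.camera_model(n))
E
```

```text
pics
{'t': 0.0, 'joint_positions': array([65.1173212 , 35.28805315, -0.72543953, 81.64313952,  0.46236463,
       63.21929735, -2.3124323 ]), 'dq': array([ 0.02364036, -0.12272398, -0.01306944,  0.00462455, -0.08671965,
       -0.0233158 ,  0.07690829]), 'tau': array([ 5.57910880e-04, -4.69214416e+01,  2.59506097e-01, -1.71031433e+01,
        1.00584087e-02,  9.67302447e-03, -5.63838128e-06]), 'position': array([ 0.25750349, -0.59596844,  0.23014106]), 'tcp_rot': array([[-1.00854516e-03,  9.17949932e-01,  3.96694977e-01],
       [ 2.37245594e-03,  3.96696259e-01, -9.17946866e-01],
       [-9.99996677e-01,  1.53504864e-05, -2.57788186e-03]]), 'force': array([-0.74695206, -0.18493363,  0.04818421]), 'moment': array([ 0.00742642, -0.00727246, -0.02905396]), 'grip_width': 0.08563113438314875}
scene {'intrinsics': array([[440.93054143,   0.        , 319.76718362],
       [  0.        , 440.93054143, 243.34467025],
       [  0.        ,   0.        ,   1.        ]]), 'k1': -0.04372090221374714, 'eye': array([ 1.02594569, -0.19155213,  0.93627267]), 'attitude': array([[ 0.32237231, -0.80221
[... 244 characters left out ...]
 [  0.        ,   0.        ,   1.        ]]), 'k1': 0.03669447430236287, 'eye': array([0.42186594, 0.00624484, 1.07621831]), 'attitude': array([[ 0.01200209,  0.99023777, -0.13887081],
       [-0.99931673,  0.01673378,  0.03295531],
       [ 0.03495743,  0.1383804 ,  0.98976201]])}
wrist {'intrinsics': array([[378.11845216,   0.        , 322.8533385 ],
       [  0.        , 378.11845216, 236.39132183],
       [  0.        ,   0.        ,   1.        ]]), 'k1': -0.05479236588130578, 'eye': array([ 0.31926703, -0.56835695,  0.3723139 ]), 'attitude': array([[ 0.39626004,  0.88354303,  0.24965916],
       [-0.9181376 ,  0.38166974,  0.1065437 ],
       [-0.0011514 , -0.27144048,  0.96245454]])}
```

View pics/top0.png

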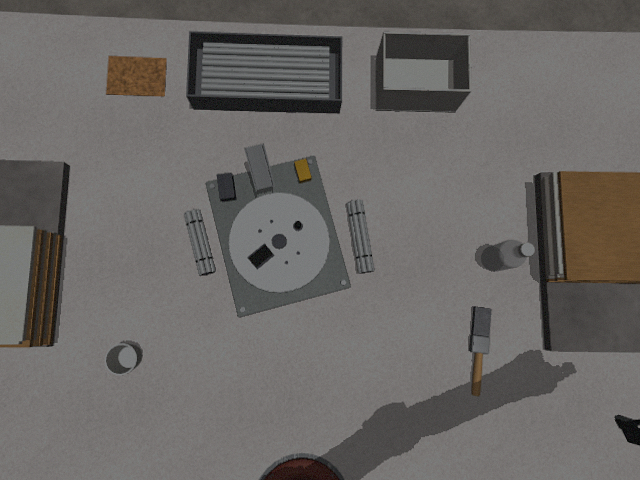

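View pics/scene0.png

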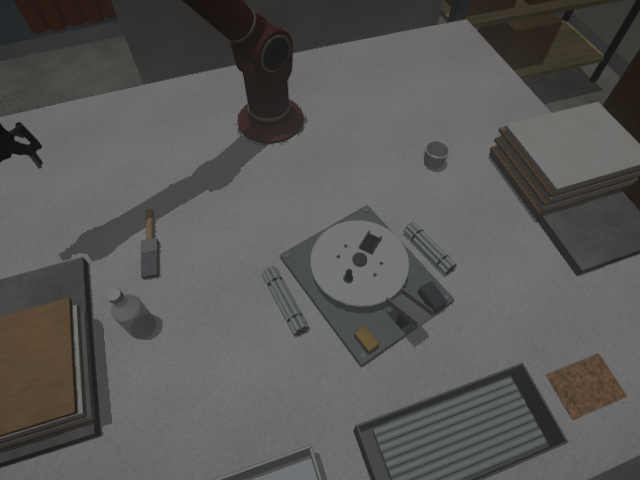

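The top picture shows the wheel centre at about (279,241), the chute at (259,167), the peg at (298,225) and the trough at (261,257). The weight and the brass block stand on the deck beside the chute.

```bash
cat > h.py <<'E'
from station import telemetry, optics, env
import cv2,numpy as np
def ray(cam,px,m=None):
    m=m or optics.camera_model(cam); K=m["intrinsics"];k=m["k1"]
    px=np.atleast_2d(np.array(px,float))
    p=cv2.undistortPoints(px[:,None,:],K,np.array([k,0,0,0,0.]))[:,0]
    d=np.c_[p[:,0],-p[:,1],-np.ones(len(p))]@np.array(m["attitude"]).T
    return np.array(m["eye"]),d
def onz(cam,px,z,m=None):
    e,d=ray(cam,px,m); t=(z-e[2])/d[:,2]; return e+d*t[:,None]
def proj(cam,P,m=None):
    m=m or optics.camera_model(cam)
    P=np.atleast_2d(P); c=(P-m["eye"])@np.array(m["attitude"]); x=c[:,0]/-c[:,2]; y=-c[:,1]/-c[:,2]
    r=x*x+y*y; s=1+m["k1"]*r; K=m["intrinsics"]
    return np.c_[K[0,0]*x*s+K[0,2],K[1,1]*y*s+K[1,2]]
E
python3 - <<'E'
from h import *
for cam in["top","scene"]:
    im=optics.camera(cam)
    for n in ["turntable","hub","wheel","peg_top","trough_mouth","bundle_a","weight","gauge_block","bottle","pot","brush"]:
        r=optics.cut_out(cam,n)
        for q in r[:2]:
            m=q["mask"]; ys,xs=np.nonzero(m)
            if len(xs)==0: continue
            print(cam,n,round(q["p"],2),[round(v) for v in q["rect"]],len(xs),onz(cam,[[xs.mean(),ys.mean()]],0.03)[0].round(3))
        if n in("turntable","hub") and r: cv2.imwrite(f"pics/m_{cam}_{n}.png",r[0]["mask"]*255)
E
python3 -c "
import cv2
a=cv2.imread('pics/top0.png')[130:330,170:390];cv2.imwrite('pics/topc.png',cv2.resize(a,None,fx=3,fy=3,interpolation=2)[:600])"
```

```text
top turntable 0.84 [208, 141, 353, 318] 15706 [0.594 0.067 0.03 ]
top hub 0.6 [229, 194, 327, 292] 7942 [0.578 0.062 0.03 ]
top wheel 0.79 [226, 195, 330, 293] 7869 [0.578 0.062 0.03 ]
top peg_top 0.94 [229, 191, 332, 292] 7980 [0.578 0.062 0.03 ]
top trough_mouth 0.94 [229, 194, 330, 294] 7901 [0.578 0.062 0.03 ]
top trough_mouth 0.52 [185, 207, 213, 277] 1193 [0.577 0.244 0.03 ]
top bundle_a 0.92 [186, 210, 211, 276] 1069 [0.576 0.244 0.03 ]
top bundle_a 0.7 [344, 200, 372, 274] 1175 [ 0.597 -0.127  0.03 ]
top weight 0.62 [218, 173, 238, 202] 473 [0.705 0.188 0.03 ]
top weight 0.27 [227, 193, 330, 290] 7907 [0.578 0.062 0.03 ]
top gauge_block 0.6 [294, 164, 311, 183] 273 [0.749 0.01  0.03 ]
top bottle 0.75 [227, 196, 329, 289] 7870 [0.578 0.062 0.03 ]
top bottle 0.73 [480, 239, 535, 273] 1133 [ 0.558 -0.471  0.03 ]
top pot 0.66 [107, 344, 142, 374] 923 [0.315 0.396 0.03 ]
top brush 0.79 [471, 307, 493, 397] 1278 [ 0.355 -0.397  0.03 ]
scene hub 0.76 [311, 219, 414, 306] 6766 [0.571 0.064 0.03 ]
scene wheel 0.66 [309, 219, 407, 307] 6869 [0.572 0.064 0.03 ]
scene wheel 0.49 [404, 225, 459, 275] 973 [0.585 0.242 0.03 ]
scene peg_top 0.84 [311, 221, 408, 309] 6924 [0.572 0.064 0.03 ]
scene trough_mouth 0.65 [308, 218, 412, 307] 6772 [0.572 0.064 0.03 ]
scene bundle_a 0.72 [261, 267, 309, 337] 1308 [ 0.608 -0.13   0.03 ]
scene bundle_a 0.63 [404, 225, 461, 274] 990 [0.588 0.243 0.03 ]
scene weight 0.74 [416, 278, 447, 313] 528 [0.705 0.191 0.03 ]
scene gauge_block 0.64 [352, 325, 382, 357] 414 [0.751 0.01  0.03 ]
scene bottle 0.6 [106, 289, 156, 340] 1520 [ 0.528 -0.461  0.03 ]
scene pot 0.74 [424, 141, 449, 166] 626 [0.312 0.398 0.03 ]
scene brush 0.65 [142, 206, 160, 282] 934 [ 0.374 -0.401  0.03 ][ WARN:0@2.333] global loadsave.cpp:1063 imwrite_ Unsupported depth image for selected encoder is fallbacked to CV_8U.
```

View pics/topc.png

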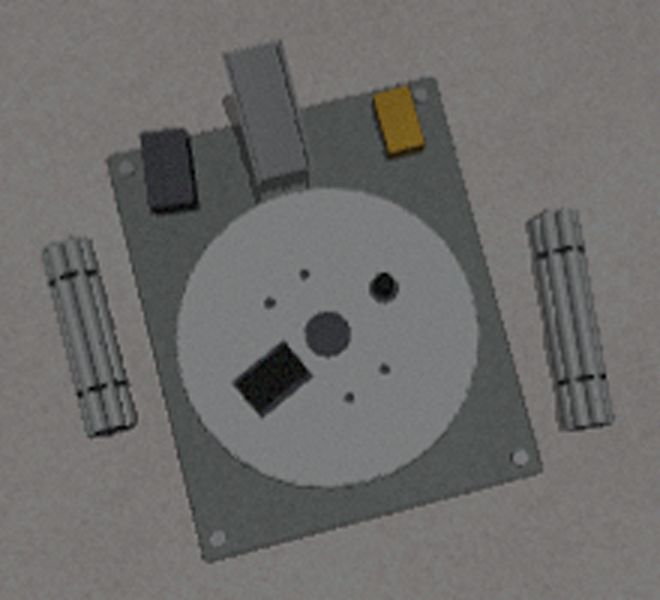

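```bash
cat > fit.py <<'E'
from h import *
def wheel(cam):
    im=optics.camera(cam); r=optics.cut_out(cam,"wheel") 
    return im,r
E
python3 - <<'E'
from h import *
c=np.array([(108,157),(435,78),(542,467),(205,562)])/3+[170,130]
P=onz("top",c,0.018)[:,:2]; print(P.round(4))
loc=np.array([(190,135),(190,-135),(-140,-135),(-140,135)])/1000
a=loc-loc.mean(0); b=P-P.mean(0)
th=np.arctan2((a[:,0]*b[:,1]-a[:,1]*b[:,0]).sum(),(a*b).sum()); R=np.array([[np.cos(th),-np.sin(th)],[np.sin(th),np.cos(th)]])
o=P.mean(0)-R@loc.mean(0); print("yaw",np.degrees(th),"o",o,(a@R.T-b).round(4))
for cam in["top","scene"]:
    im=optics.camera(cam); m=optics.cut_out(cam,"wheel")[0]["mask"].astype(np.uint8)
    cs,_=cv2.findContours(m,0,1); cc=max(cs,key=cv2.contourArea)
    hull=cv2.convexHull(cc)[:,0]
    W=onz(cam,hull,0.054)[:,:2]
    A=np.c_[2*W,np.ones(len(W))]; x=np.linalg.lstsq(A,(W**2).sum(1),rcond=None)[0]
    print(cam,x[:2],np.sqrt(x[2]+x[:2]@x[:2]))
hubc=onz("top",[[327/3+170,333/3+130]],0.066); print("hub",hubc)
peg=onz("top",[[383/3+170,285/3+130]],0.091)[0]; tr=onz("top",[[272/3+170,379/3+130]],0.06)[0]
for q in (peg,tr):
    d=q[:2]-o; print(q, np.hypot(*d), np.degrees(np.arctan2(d[1],d[0])-th))
E
```

```text
[[ 0.721   0.2374]
 [ 0.7923 -0.0199]
 [ 0.4813 -0.1069]
 [ 0.4058  0.1501]]
yaw 15.710392727301654 o [0.57603427 0.05842251] [[ 0.0014  0.0024]
 [ 0.0032 -0.0002]
 [-0.0035 -0.0026]
 [-0.0011  0.0004]]
top [0.57633636 0.06031262] 0.11343965655283061
scene [0.57689554 0.05929468] 0.11644874532413697
hub [[0.57616253 0.05938217 0.066     ]]
[0.60862019 0.01800076 0.091     ] 0.05192070921787367 -66.83642937875513
[0.54166051 0.09976895 0.06      ] 0.05376879914446873 114.02837483180542
```

>>> move_arm(
  plan=[
    [[0,0.178,-0.161,-0.07],[0,0.356,-0.322,-0.14],[0,0.534,-0.483,-0.21],[0,0.712,-0.644,-0.28],[0,0.89,-0.805,-0.351]],
  ],
  jaw=1,
)

```text
t: 2.17
position: [0.3831, -0.322, 0.2317]
tcp_rot: [[0.001, 0.571, 0.821], [-0.001, 0.821, -0.571], [-1.0, 0.0, 0.001]]
force: [0.9, 0.4, 0.1]
grip_width: 0.0003
```

>>> move_arm(
  plan=[
    [[0,0.22,-0.05,0],[0.05,0.44,-0.1,0],[0.13,0.66,-0.16,0],[0.22,0.88,-0.21,0],[0.32,1.0,-0.237,0]],
  ],
)

```text
t: 2.8
position: [0.4789, -0.0796, 0.1516]
tcp_rot: [[0.004, 0.568, 0.823], [0.0, 0.823, -0.568], [-1.0, 0.002, 0.003]]
force: [0.8, -1.1, -0.7]
grip_width: 0.0
```

```bash
python3 - <<'E'
from h import *
s=telemetry.observe(); p=s["position"];R=s["tcp_rot"]; print(p,s["t"])
d=R.T@(np.array([0.5195,-0.022,0.066])-p); print("to brake hover 66mm",d/0.25)
E
```

```text
[ 0.4789484  -0.07957262  0.15164359] 2.8
to brake hover 66mm [0.34327931 0.28081675 0.00175658]
```

>>> move_arm(
  plan=[
    [[0.12,0.14,0,0],[0.24,0.28,0,0],[0.343,0.281,0,0],[0.343,0.281,0,0],[0.343,0.281,0,0]],
  ],
)

```text
t: 3.42
position: [0.5197, -0.0223, 0.0669]
tcp_rot: [[0.005, 0.569, 0.823], [-0.0, 0.823, -0.569], [-1.0, 0.003, 0.004]]
force: [-0.3, -0.2, 0.6]
grip_width: 0.0001
```

```bash
python3 - <<'E'
from h import *
s=telemetry.observe(); print(s["position"],s["t"],s["force"])
for n in ["wrist","scene","top"]:
    im=optics.camera(n); cv2.imwrite(f"pics/{n}1.png",im[:,:,::-1])
a=[cv2.imread(f"pics/{n}1.png") for n in ["wrist","scene","top"]]
cv2.imwrite("pics/all1.png",cv2.resize(np.hstack(a[:2]),(800,300)))
E
```

```text
[ 0.51966023 -0.02234045  0.06690469] 3.425 [-0.3010517  -0.17972833  0.59789106]
```

View pics/all1.png

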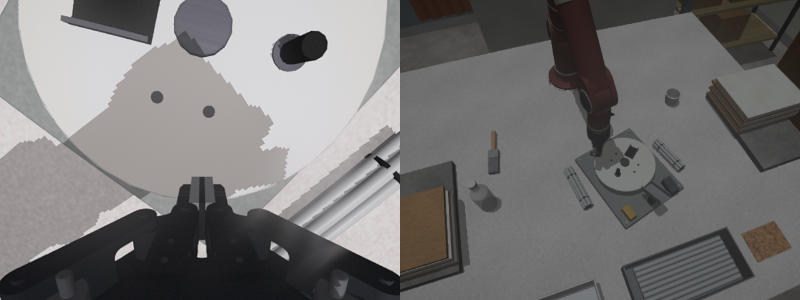

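View pics/top1.png

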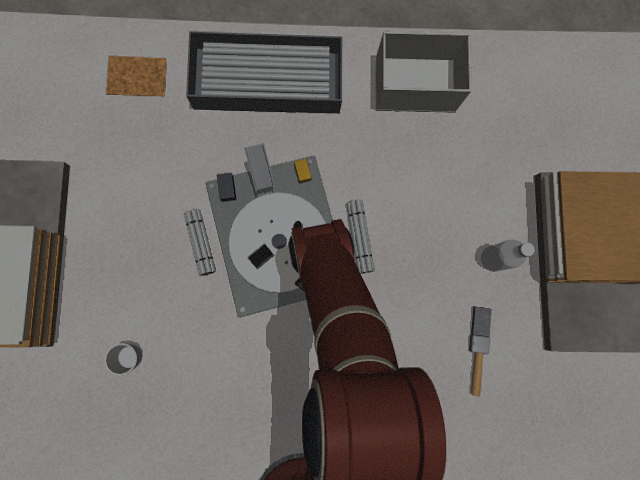

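The scene view shows the whole wheel except near the finger, and the wrist view shows the trough, hub and peg. I'll do a short touch test to calibrate the brake height and force.

>>> move_arm(
  plan=[
    [[0.036,0,0,0],[0.05,0,0,0],[0.052,0,0,0],[0.052,0,0,0],[0.052,0,0,0]],
  ],
)

```text
t: 4.2
position: [0.5211, -0.0235, 0.056]
tcp_rot: [[0.009, 0.569, 0.822], [-0.002, 0.822, -0.569], [-1.0, 0.004, 0.008]]
force: [-1.2, -2.1, 12.2]
grip_width: -0.0001
```

>>> move_arm(
  plan=[
    [[-0.06,0,0,0],[-0.08,0.05,0.05,0],[-0.08,0.15,0.15,0],[-0.06,0.21,0.205,0],[-0.056,0.213,0.207,0]],
  ],
)

```text
t: 4.82
position: [0.5947, -0.0085, 0.0707]
tcp_rot: [[0.01, 0.569, 0.822], [-0.001, 0.822, -0.569], [-1.0, 0.005, 0.009]]
force: [0.0, -0.5, -0.3]
grip_width: -0.0001
```

```bash
cat >> h.py <<'E'
C=np.array([0.5763,0.0593]); YAW=np.radians(15.7)
_r=np.linspace(.034,.074,15); _s=np.linspace(-.011,.011,9)
_A=np.radians(np.arange(0,360,1.0))
def trough(cam,im,m=None):
    """local wheel angle (deg) of trough; score"""
    g=cv2.cvtColor(im,cv2.COLOR_RGB2GRAY); g=cv2.GaussianBlur(g,(3,3),0)
    rr,ss=np.meshgrid(_r,_s); rr=rr.ravel();ss=ss.ravel()
    sc=[]
    for a in _A:
        w=a+YAW; X=C[0]+rr*np.cos(w)-ss*np.sin(w); Y=C[1]+rr*np.sin(w)+ss*np.cos(w)
        p=proj(cam,np.c_[X,Y,np.full(len(X),.058)],m)
        v=cv2.remap(g,p[:,0].astype(np.float32)[:,None],p[:,1].astype(np.float32)[:,None],1,borderValue=200)
        sc.append(v.mean())
    sc=np.array(sc); i=sc.argmin()
    lo,hi=np.median(sc),sc[i]; 
    idx=(np.arange(i-20,i+21))%360; w=np.clip((lo+hi)/2-sc[idx],0,None); 
    return (np.degrees(_A[i])+(w*np.arange(-20,21)).sum()/w.sum())%360, hi,lo
E
python3 - <<'E'
from h import *
s=telemetry.observe(); print(s["position"],s["t"],s["force"],s["tcp_rot"])
for n in ["scene","top","wrist"]:
    m=optics.camera_model(n); im=optics.camera(n); cv2.imwrite(f"pics/{n}2.png",im[:,:,::-1]); print(n,trough(n,im,m))
p=s["position"];R=s["tcp_rot"]
u=np.array([.574,.819]);nn=np.array([.819,-.574])
d=p[:2]-C; print("u,n",d@u,d@nn, "y,z dirs in u,n", R[:2,1]@u,R[:2,1]@nn,R[:2,2]@u,R[:2,2]@nn)
E
```

```text
[ 0.59467342 -0.00853105  0.07069132] 4.825 [ 0.0019413  -0.52288912 -0.28846028] [[ 9.89291977e-03  5.68823939e-01  8.22399815e-01]
 [-9.26956717e-04  8.22444926e-01 -5.68843990e-01]
 [-9.99950634e-01  4.86519892e-03  8.66365684e-03]]
scene (np.float64(199.1149657200504), np.float64(37.56296296296296), np.float64(71.0037037037037))
top (np.float64(106.88935824857141), np.float64(23.844444444444445), np.float64(92.31111111111112))
wrist (np.float64(110.3967261742986), np.float64(57.87407407407407), np.float64(155.53333333333333))
u,n -0.045007290326916444 0.05398285418217316 y,z dirs in u,n 1.00008733536093 -0.006216581079672921 0.006174266244116532 1.00006189893307
```

View pics/wrist2.png

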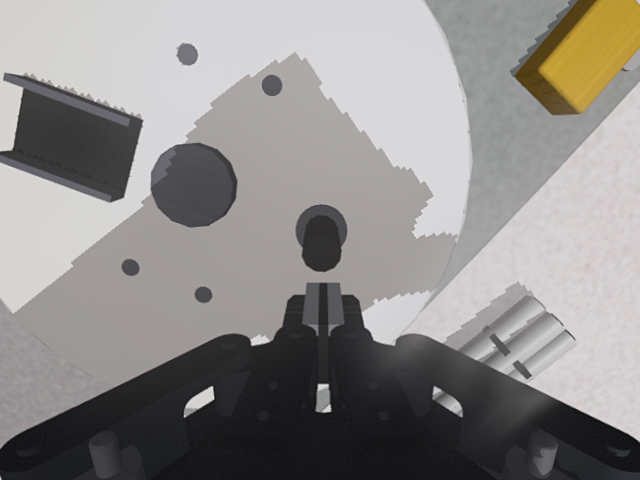

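The finger sits squarely behind the peg (peg at (321,245), fingertip at (322,290)), with a gap of about 9 mm. Flicking now.

>>> move_arm(
  plan=[
    [[0,0.048,0,0],[0,0.13,0,0],[0,0.208,0,0],[-0.02,0.14,0,0],[-0.16,0.1,0,0]],
  ],
)

```text
t: 5.6
position: [0.6038, 0.0111, 0.1087]
tcp_rot: [[0.0, 0.569, 0.823], [-0.003, 0.823, -0.569], [-1.0, -0.002, 0.001]]
force: [1.0, -0.7, 0.5]
grip_width: -0.0001
```

```bash
python3 - <<'E'
from h import *
for k in range(3):
  for n in ["top","wrist","scene"]:
    t=telemetry.observe()["t"]; m=optics.camera_model(n); im=optics.camera(n); cv2.imwrite(f"pics/{n}3{k}.png",im[:,:,::-1]); print(n,t,trough(n,im,m))
s=telemetry.observe();print(s["t"],s["position"],s["force"])
a=[cv2.imread(f"pics/{n}30.png") for n in ["scene","top"]]
cv2.imwrite("pics/all3.png",np.vstack([np.hstack([a[0][150:400,200:500],a[1][130:380,170:470]])]))
E
```

```text
top 5.6 (np.float64(207.56405946568097), np.float64(31.48148148148148), np.float64(78.12222222222222))
wrist 5.65 (np.float64(217.68583952202806), np.float64(45.24444444444445), np.float64(159.2962962962963))
scene 5.7 (np.float64(174.4671634465218), np.float64(36.77037037037037), np.float64(80.85925925925926))
top 5.75 (np.float64(209.18750433155452), np.float64(31.91111111111111), np.float64(81.8962962962963))
wrist 5.8 (np.float64(251.51482443652665), np.float64(47.05185185185185), np.float64(159.56296296296296))
scene 5.85 (np.float64(174.27613233119484), np.float64(36.88148148148148), np.float64(80.20370370370371))
top 5.9 (np.float64(208.0302579466172), np.float64(31.59259259259259), np.float64(81.62592592592593))
wrist 5.95 (np.float64(280.5010212224437), np.float64(50.25925925925926), np.float64(160.15185185185186))
scene 6.0 (np.float64(172.7045725460773), np.float64(36.82962962962963), np.float64(80.16666666666666))
6.05 [0.60577925 0.01151238 0.10965722] [-0.09565282  0.76570428 -0.89043255]
```

View pics/all3.png

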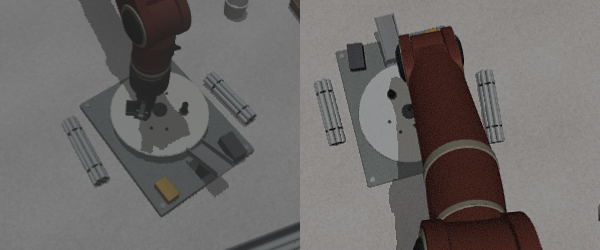

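>>> move_arm(
  plan=[
    [[0,-0.12,-0.08,0],[0,-0.26,-0.17,0],[0,-0.307,-0.208,0],[0.1,-0.307,-0.208,0],[0.18,-0.307,-0.208,0]],
  ],
)

```text
t: 6.68
position: [0.5193, -0.0221, 0.0634]
tcp_rot: [[0.005, 0.569, 0.822], [-0.002, 0.822, -0.569], [-1.0, 0.001, 0.005]]
force: [-0.2, -0.1, 0.6]
grip_width: -0.0
```

```bash
cat > tr.py <<'E'
from h import *
import sys,json
N=int(sys.argv[1])
try: L=json.load(open("log.json"))
except Exception: L=[]
for k in range(N):
    t=telemetry.observe()["t"]; m=optics.camera_model("wrist"); im=optics.camera("wrist"); a=trough("wrist",im,m); L.append([t,a[0],a[1],a[2]]); print(round(t,3),[round(float(x),1) for x in a])
cv2.imwrite(f"pics/w{int(t*100)}.png",im[:,:,::-1])
json.dump(L,open("log.json","w"))
s=telemetry.observe();print(s["t"],s["position"],s["force"])
E
python3 tr.py 6
```

```text
6.675 [240.1, 126.0, 200.0]
6.725 [248.9, 130.7, 200.0]
6.775 [260.0, 137.4, 200.0]
6.825 [274.3, 136.2, 200.0]
6.875 [284.0, 132.0, 195.9]
6.925 [119.6, 123.0, 193.5]
6.975 [ 0.52019809 -0.02191822  0.06486114] [0.15139884 0.97069902 0.19348243]
```

```bash
python3 - <<'E'
from h import *
for k in range(2):
  for n in ["scene","top","wrist"]:
    t=telemetry.observe()["t"]; im=optics.camera(n); cv2.imwrite(f"pics/{n}_{int(t*1000)}.png",im[:,:,::-1]); print(n,t)
    if k==0: np.save(f"pics/{n}4.npy",im)
m=[cv2.imread(f) for f in sorted(__import__('glob').glob("pics/wrist_*.png"))]
a=np.load("pics/scene4.npy")[:,:,::-1];b=np.load("pics/top4.npy")[:,:,::-1]
c=cv2.resize(np.hstack([a[200:330,290:440],b[180:310,215:365]]),(800,347))
cv2.imwrite("pics/all4.png",c)
E
ls pics
```

```text
scene 6.975
top 7.025
wrist 7.075
scene 7.125
top 7.175
wrist 7.225
all1.png
all3.png
all4.png
m_scene_hub.png
m_top_hub.png
m_top_turntable.png
scene0.png
scene1.png
scene2.png
scene30.png
scene31.png
scene32.png
scene4.npy
scene_6975.png
scene_7125.png
top0.png
top1.png
top2.png
top30.png
top31.png
top32.png
top4.npy
top_7025.png
top_7175.png
topc.png
w692.png
wrist0.png
wrist1.png
wrist2.png
wrist30.png
wrist31.png
wrist32.png
wrist4.npy
wrist_7075.png
wrist_7225.png
```

View pics/all4.png

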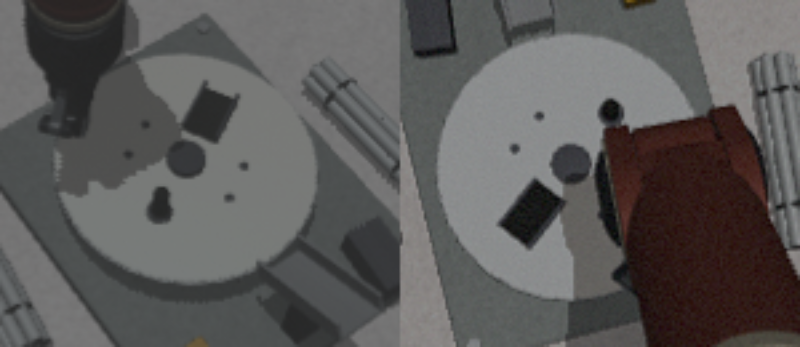

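```bash
python3 - <<'E'
import cv2,glob
f=sorted(glob.glob("pics/wrist_*.png"));print(f)
cv2.imwrite("pics/wv.png",cv2.resize(cv2.hconcat([cv2.imread(x) for x in f[:2]]),(800,300)))
E
```

```text
['pics/wrist_7075.png', 'pics/wrist_7225.png']
```

View pics/wv.png

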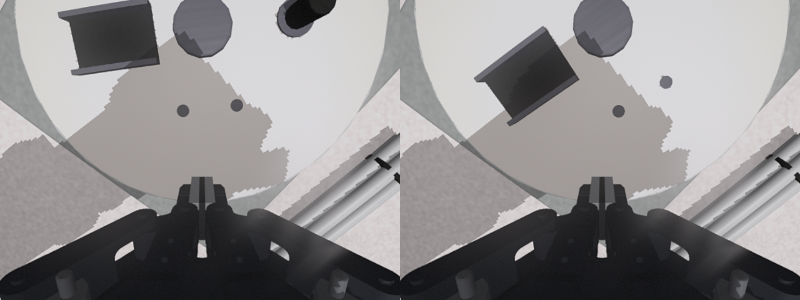

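```bash
cat >> h.py <<'E'
ALLOW={"scene":lambda a:(a<165)|(a>265),"top":lambda a:(a<185)|(a>345),"wrist":lambda a:(a>100)&(a<310)}
def tr2(cam,im,m=None):
    g=cv2.cvtColor(im,cv2.COLOR_RGB2GRAY).astype(np.float32)
    m=m or optics.camera_model(cam)
    rr,ss=np.meshgrid(_r,_s); rr=rr.ravel();ss=ss.ravel(); deg=np.degrees(_A)
    sc=np.full(360,np.nan)
    for i,a in enumerate(_A):
        if not ALLOW[cam](deg[i]): continue
        w=a+YAW; X=C[0]+rr*np.cos(w)-ss*np.sin(w); Y=C[1]+rr*np.sin(w)+ss*np.cos(w)
        p=proj(cam,np.c_[X,Y,np.full(len(X),.058)],m).astype(np.float32)
        v=cv2.remap(g,p[:,:1].copy(),p[:,1:].copy(),1,borderValue=255)
        sc[i]=v.mean()
    lo=np.nanmedian(sc); i=int(np.nanargmin(sc)); hi=sc[i]
    idx=np.arange(i-16,i+17)%360; w=np.nan_to_num(np.clip(lo-8/10*(lo-hi)+.3*(lo-hi)-sc[idx],0,None))
    return (i+(w*np.arange(-16,17)).sum()/w.sum())%360,hi/lo
E
cat > off.py <<'E'
from h import *
for f,c in [("scene0","scene"),("top0","top"),("scene_6975","scene"),("top_7025","top"),("wrist_7075","wrist"),("scene_7125","scene"),("top_7175","top"),("wrist_7225","wrist")]:
    im=cv2.imread(f"pics/{f}.png")[:,:,::-1].copy(); print(f,tr2(c,im))
E
python3 off.py
```

```text
scene0 (np.float64(115.56848708312792), np.float64(0.38991442171590884))
top0 (np.float64(112.83353115875386), np.float64(0.1651265889068507))
scene_6975 (np.float64(119.22408106249293), np.float64(0.36694796380834066))
top_7025 (np.float64(125.80686454290716), np.float64(0.1630741440892142))
wrist_7075 (np.float64(135.61236858033166), np.float64(0.3448324808480937))
scene_7125 (np.float64(144.83870886079097), np.float64(0.3528353825389729))
top_7175 (np.float64(153.86646403568488), np.float64(0.15227243863649814))
wrist_7225 (np.float64(162.61652223598782), np.float64(0.2992971987088526))
```

```bash
rm -f log.json; cat > tr.py <<'E'
from h import *
import sys,json
from scipy.optimize import least_squares
B={"scene":-1.5,"top":0.,"wrist":0.}
N=int(sys.argv[1]); cams=sys.argv[2].split(",")
try: L=json.load(open("log.json"))
except Exception: L=[[6.975,"scene",119.2,.3],[7.025,"top",125.8,.3],[7.075,"wrist",135.6,.3],[7.125,"scene",144.8,.3],[7.175,"top",153.9,.3],[7.225,"wrist",162.6,.3]]
for k in range(N):
    n=cams[k%len(cams)]
    t=telemetry.observe()["t"]; m=optics.camera_model(n); im=optics.camera(n); a=tr2(n,im,m); L.append([t,n,float(a[0]),float(a[1])]); print(round(t,3),n,round(float(a[0]),1),round(float(a[1]),2))
json.dump(L,open("log.json","w"))
t0=7.1
M=[l for l in L if l[3]<0.5]
T=np.array([l[0] for l in M])-t0; A=np.array([l[2]+B[l[1]] for l in M])
def mod(p,t): # th'' = -k th' - c
    th0,v,k=p; return th0+v*(1-np.exp(-k*t))/k
def res(p): return (A-mod(p,T)+180)%360-180
r=least_squares(res,[139,180,.16],loss="soft_l1",f_scale=3)
p=r.x; print("fit",p,"res",np.round(res(p),1)[-12:])
s=telemetry.observe(); t=s["t"]; print("t",t,"theta",mod(p,t-t0),"v rad/s",np.radians(p[1])*np.exp(-p[2]*(t-t0)),s["position"])
for tgt in (360,720,1080):
    q=1-(tgt-p[0])*p[2]/p[1]
    if q>0: tt=t0-np.log(q)/p[2]; print(tgt,"at",tt,"v",np.radians(p[1])*q)
E
python3 tr.py 16 scene,top,wrist
```

```text
7.275 scene 159.0 0.35
7.325 top 175.6 0.12
7.375 wrist 187.3 0.23
7.425 scene 161.6 0.67
7.475 top 178.6 0.49
7.525 wrist 211.2 0.21
7.575 scene 160.7 0.74
7.625 top 176.3 0.67
7.675 wrist 235.5 0.24
7.725 scene 71.4 0.72
7.775 top 176.7 0.65
7.825 wrist 260.0 0.3
7.875 scene 273.0 0.35
7.925 top 176.4 0.66
7.975 wrist 286.4 0.27
8.025 scene 291.8 0.35
fit [1.39096587e+02 1.68126665e+02 1.65870509e-02] res [  2.2   2.5 -11.   -1.2   2.1 -23.4   0.9   0.2  -0.2   2.9   1.3  -3.1]
t 8.075 theta 301.7016863811016 v rad/s 2.887289910045037 [ 0.51959583 -0.02209338  0.06427296]
360 at 8.428439737012793 v 2.870412626860484
720 at 10.658115452753755 v 2.7661931122762824
1080 at 12.973430317789433 v 2.661973597692081
```

```bash
sed -i 's/^M=.*/OK={"scene":lambda a:(a<150)|(a>282),"top":lambda a:(a<165),"wrist":lambda a:(a>120)\&(a<285)}\nM=[l for l in L if l[3]<(0.3 if l[1]=="top" else 0.45) and OK[l[1]](l[2])]/' tr.py; python3 tr.py 24 scene,top
```

```text
8.075 scene 299.9 0.36
8.125 top 176.7 0.67
8.175 scene 316.5 0.35
8.225 top 176.6 0.67
8.275 scene 332.5 0.36
8.325 top 349.7 0.24
8.375 scene 348.2 0.36
8.425 top 355.4 0.16
8.475 scene 3.7 0.36
8.525 top 7.2 0.16
8.575 scene 18.6 0.37
8.625 top 20.9 0.17
8.675 scene 33.3 0.37
8.725 top 34.3 0.18
8.775 scene 47.2 0.37
8.825 top 47.8 0.18
8.875 scene 60.4 0.37
8.925 top 61.0 0.17
8.975 scene 73.4 0.37
9.025 top 74.3 0.17
9.075 scene 85.7 0.37
9.125 top 87.2 0.18
9.175 scene 98.2 0.37
9.225 top 100.3 0.18
fit [1.39386779e+02 1.77020030e+02 1.45971948e-01] res [ 3.3 -1.1  3.2 -1.5  2.7 -2.   2.2 -2.2  1.1 -2.5  0.4 -2.6]
t 9.275 theta 469.2715798561159 v rad/s 2.249137785888367 [ 0.51957963 -0.02209832  0.06428543]
360 at 8.475566805490608 v 2.5275280189385647
720 at 11.56372512512133 v 1.6103592177732726
1080 at 17.338175807818114 v 0.6931904166079805
```

>>> move_arm(
  plan=[
    [[0,0,0,0],[0,0,0,0],[0,0,0,0],[0,0,0,0],[0.018,0,0,0]],
  ],
)

```text
t: 9.9
position: [0.5199, -0.0221, 0.0599]
tcp_rot: [[0.006, 0.569, 0.822], [-0.002, 0.822, -0.569], [-1.0, 0.002, 0.006]]
force: [0.6, 0.6, -0.5]
grip_width: 0.0002
```

```bash
sed -i 's/"scene":-1.5,"top":0./"scene":-3.5,"top":0.7/; s/a\[1\]),2))$/a[1]),2),telemetry.observe()["position"][2].round(4))/' tr.py; python3 tr.py 6 wrist
```

```text
9.9 wrist 185.6 0.22 0.0591
9.95 wrist 191.5 0.21 0.0592
10.0 wrist 197.1 0.21 0.0594
10.05 wrist 203.5 0.21 0.0596
10.1 wrist 208.1 0.21 0.0597
10.15 wrist 213.6 0.21 0.0597
fit [1.38472395e+02 1.77307679e+02 1.47010879e-01] res [ 0.9 -0.8 -0.2 -1.1 -0.9 -1.1  0.2  0.2 -0.   0.6 -0.5 -0.7]
t 10.2 theta 579.9206126520664 v rad/s 1.9619244077529598 [ 0.51958584 -0.02209867  0.05971274]
360 at 8.480459615025232 v 2.526201966053599
720 at 11.576480243918715 v 1.60250537145737
1080 at 17.419476922951816 v 0.6788087768611418
```

```bash
python3 tr.py 18 scene,wrist,scene,top | tail -19
```

```text
10.4 scene 69.5 0.73 0.0599
10.45 wrist 247.4 0.27 0.0598
10.5 scene 268.9 0.51 0.0598
10.55 top 177.1 0.65 0.0598
10.6 scene 271.9 0.36 0.0598
10.65 wrist 271.3 0.29 0.0598
10.7 scene 276.5 0.35 0.0598
10.75 top 176.7 0.65 0.0598
10.8 scene 285.3 0.35 0.0598
10.85 wrist 293.7 0.25 0.0598
10.9 scene 296.7 0.36 0.0598
10.95 top 177.0 0.66 0.0598
11.0 scene 307.8 0.36 0.0598
11.05 wrist 305.8 0.28 0.0598
fit [1.38372493e+02 1.77635800e+02 1.48517175e-01] res [ 0.3  0.4  0.1  0.8 -0.3 -0.4  0.1  0.2  2.9 -2.3 -1.   0.1]
t 11.1 theta 674.1169523218124 v rad/s 1.7116190250889864 [ 0.51961955 -0.02208174  0.05977253]
360 at 8.479856653308898 v 2.5258458799431613
720 at 11.584916858091072 v 1.5926849487012202
1080 at 17.521322054402148 v 0.6595240174592791
```

```bash
python3 tr.py 5 scene,scene,scene,scene,top
```

```text
11.1 scene 318.9 0.35 0.0598
11.15 scene 324.1 0.35 0.0598
11.2 scene 329.3 0.36 0.0598
11.25 scene 334.5 0.36 0.0598
11.3 top 349.6 0.26 0.0598
fit [1.38581216e+02 1.77005907e+02 1.45776108e-01] res [-0.6 -0.8 -0.3 -0.3  2.2 -3.  -1.8 -0.8  0.3  0.6  0.9  1.2]
t 11.35 theta 699.3285126123218 v rad/s 1.6626416218146325 [ 0.51959171 -0.02211528  0.059783  ]
360 at 8.481053803301917 v 2.525986016235591
720 at 11.570501577260842 v 1.610047713265353
1080 at 17.342294376846013 v 0.6941094102951143
```

>>> move_arm(
  plan=[
    [[0.005,0,0,0],[0.026,0,0,0],[0.026,0,0,0],[0.026,0,0,0],[0.026,0,0,0]],
  ],
)

```text
t: 11.98
position: [0.5221, -0.0234, 0.056]
tcp_rot: [[0.011, 0.57, 0.822], [-0.004, 0.822, -0.57], [-1.0, 0.003, 0.011]]
force: [-1.7, -1.1, 17.5]
grip_width: -0.0002
```

```bash
python3 - <<'E'
from h import *
for n in ["top","scene","top","scene"]:
    m=optics.camera_model(n); im=optics.camera(n); print(n,tr2(n,im,m)); cv2.imwrite(f"pics/{n}_br.png",im[:,:,::-1])
s=telemetry.observe(); print(s["t"],s["force"],s["position"])
cv2.imwrite("pics/br.png",cv2.resize(cv2.imread("pics/top_br.png")[130:310,190:390],(800,600)[:2],interpolation=2))
E
```

```text
top (np.float64(2.0222114924343506), np.float64(0.16068828904764007))
scene (np.float64(5.66505461649789), np.float64(0.36297332104925095))
top (np.float64(2.006096193171431), np.float64(0.16090011575810484))
scene (np.float64(5.671809546997739), np.float64(0.3630094186376148))
12.175 [-2.55861526 -1.59502875 17.57626082] [ 0.52210211 -0.02341527  0.05599808]
```

View pics/br.png

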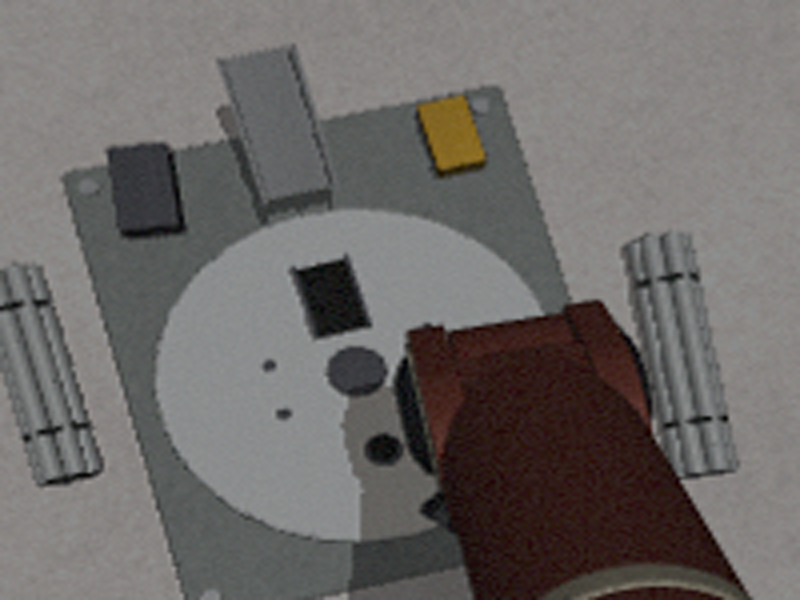

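The wheel has stopped with the trough pointing at the chute, about 2° past it (trough at (330,297), chute foot at (298,195)). Force is 17 N. Now lifting straight up, gently at first.

>>> move_arm(
  plan=[
    [[-0.008,0,0,0],[-0.03,0,0,0],[-0.2,0,0,0],[-0.4,0,0,0],[-0.56,0,0,0]],
  ],
)

```text
t: 12.8
position: [0.5204, -0.0227, 0.1975]
tcp_rot: [[0.011, 0.57, 0.822], [-0.003, 0.822, -0.57], [-1.0, 0.004, 0.011]]
force: [0.0, -0.8, -0.3]
grip_width: 0.0
```

>>> move_arm(
  plan=[
    [[0,-0.1,0,0],[0,-0.25,0,0],[0,-0.4,0,0],[0,-0.4,0,0],[0,-0.4,0,0]],
  ],
)

```text
t: 13.42
position: [0.4638, -0.104, 0.1971]
tcp_rot: [[0.012, 0.569, 0.822], [-0.003, 0.822, -0.569], [-1.0, 0.004, 0.011]]
force: [1.1, -0.6, -0.2]
grip_width: 0.0001
```

```bash
python3 - <<'E'
from h import *
for n in ["top","scene","top","scene"]:
    m=optics.camera_model(n); im=optics.camera(n); print(n,tr2(n,im,m)); cv2.imwrite(f"pics/{n}_end.png",im[:,:,::-1])
s=telemetry.observe(); print(s["t"],s["force"],s["position"])
a=[cv2.imread(f"pics/{n}_end.png") for n in ["top","scene"]]
cv2.imwrite("pics/end.png",cv2.resize(np.hstack(a),(800,300)))
E
```

```text
top (np.float64(0.29796727673609663), np.float64(0.15944520662720923))
scene (np.float64(3.565964691369988), np.float64(0.37153633147677034))
top (np.float64(0.3358650959107974), np.float64(0.1610015626616144))
scene (np.float64(3.554861221447149), np.float64(0.372582505259754))
13.625 [-0.31417545  0.23248119 -0.30138946] [ 0.4640859  -0.1036291   0.19706783]
```

View pics/end.png

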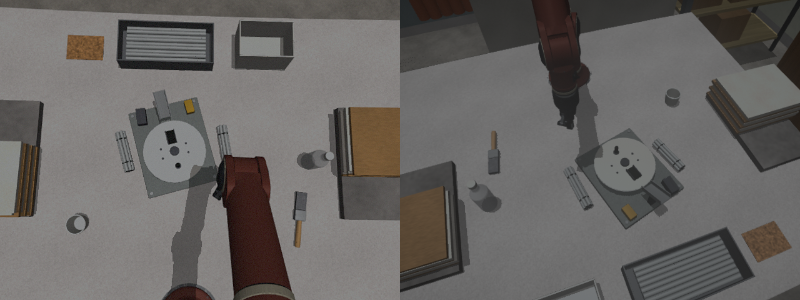

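The hand is clear, the trough is at the chute (0.3° by the top camera, 3.6° by the scene camera) and it is stationary. The bystanders look unmoved.

```bash
python3 -c "
from station import env
print(env.hand_in())"
```

```text
the job is handed in; nothing more can be done
None
```

The wheel ran freely after the flick and is now parked with the trough at the chute. I handed the job in at about 13.6 s.

- **Flick:** I pushed the peg with the shut fingers, starting from about -4.3 rad. The wheel spun on by itself at about 3.2 rad/s, losing roughly 0.15 of its speed per second. I let it run past the chute twice: at 0, and at 2π while untouched at about 2.5 rad/s.
- **Brake:** I pressed one fingertip on the bare rim as the trough came round to 4π, with the wheel turning at about 1.6 rad/s. It stopped in one go under about 17 N, then I lifted straight up and moved the hand away.
- **Last checks:** Two pictures from each camera, 0.1 s apart, showed the wheel at rest. The trough's offset from the chute was 0.3° by the top camera and 3.6° by the scene camera; the limit is about 9.5°. The force reading was near zero, and the bystanders looked unmoved in both views.

**Disagreements:**
- The two cameras differed by a steady 3–4° throughout. I trusted the top camera more.
- The wheel turned back about 1.7° when the finger was lifted.
- Before the flick I pressed the finger on the resting wheel once, to find the brake height, and that may have turned it back about 3°.

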